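# Lay out the roller and weed the laths for slab work

## Task

Get the bench ready for rolling clay slabs: draw the long wooden roller rod out of its storage tube, hand over hand through the guide fork, and lay it in the two notches of the roller stand, about centred, so that it rests in both. Put every broken lath (snapped short, or split away at one end) into the offcut tray, and leave the sound full-size laths lying on the bench about where they are. Do not disturb the bowl, the sponge or the pail.

Things in the scene. Friction and masses are not known exactly. Their poses are not given: they have to be found in the camera images.
- rod: round wooden roller rod, 24 mm diameter, 400 mm long, about 0.14 kg; origin on its axis at mid-length, own y along the axis, +y towards the end that starts deep in the tube. It starts lying loose in the tube with 60 to 90 mm sticking out of the mouth; it slides with little force (about 1 N). Lying free on the bench it rolls a little and stops.
- tube: fixed storage rack on the bench: a grey plastic tube (bore 33 mm, outside 41 mm, 380 mm long) running along the rack's own +y from its mouth, carried on two wooden saddles on a base board 70 mm wide and 12 mm thick that reaches from 390 mm behind the mouth to 190 mm in front of it; own z up. Origin on the bench plane straight below the mouth. The rod is drawn along the rack's own -y.
- tube_mouth (a point): centre of the tube's open mouth, 65 mm above the bench; the rod's axis lies about 4 mm lower as it rests in the bore
- guide_fork (a point): middle of the floor of the open-topped wooden guide fork, 45.5 mm above the bench, 150 mm in front of the mouth on the rack's own -y. It is 16 mm thick along the rod; its prongs stand 40 mm apart inside (66 mm over both) and rise 90 mm above the bench. The rod passes between them, fingers holding it cannot. Once out of the tube the rod can be lifted up out of the fork.
- stand: fixed roller stand on the bench: base board 70 x 310 x 12 mm (own x wide, own y long, z up) with two wooden posts 22 mm thick at own y = -130 and +130 mm; each has an open-topped notch 38 mm wide, whose floor is 50 mm and whose cheeks rise to 72 mm above the bench. The rod lies in both notches along own y, either way round. Origin at the middle of the underside.
- stand_seat (a point): where the rod's middle comes to lie: 62 mm above the bench, midway between the posts
- tray: fixed open offcut tray of dark wood, 190 (own x) x 160 (own y) mm outside, 45 mm high, walls and floor 6 mm; origin at the middle of its underside
- lath_a: sound hardwood thickness lath lying on the bench, a plain bar 150 x 22 x 16 mm (own x long, y wide, z thick), undamaged; origin at the middle of its underside; may be absent
- lath_b: sound hardwood thickness lath lying on the bench, a plain bar 150 x 22 x 16 mm (own x long, y wide, z thick), undamaged; origin at the middle of its underside; may be absent
- lath_c: sound hardwood thickness lath lying on the bench, a plain bar 150 x 22 x 16 mm (own x long, y wide, z thick), undamaged; origin at the middle of its underside; may be absent
- short_a: snapped thickness lath, same wood and section (22 wide, 16 mm thick) but only 90 mm long (own x); origin at the middle of its underside; may be absent
- short_b: snapped thickness lath, same wood and section (22 wide, 16 mm thick) but only 90 mm long (own x); origin at the middle of its underside; may be absent
- split_a: split thickness lath, 16 mm thick: overall 150 mm long, full 22 mm width from own x = -75 to +10 mm, but from own x = +10 to +75 mm only a 10 mm wide strip is left (own y = -11 to -1 mm); origin at the middle of the underside of the unbroken outline; may be absent
- bowl: white ceramic bowl, 120 mm across, 45 mm high, origin under its centre; bystander
- sponge: yellow sponge block 60 x 90 x 35 mm, origin under its centre; bystander
- pail: small wooden pail, 104 mm across, 90 mm high, origin under its centre; bystander
There are look-alikes about, which are no part of the job. Leave any turquoise look-alike of the split_a alone. What is shaped like the lath_c but black is not meant.

How it is judged:
By the outcome, as a careful person would: the job done as asked, in the order asked, and still so for the second after the job is handed in, with the robot touching nothing.
Of lath_a, lath_b, lath_c only 2 to 3 are there at a start; the rules pass over those that are not, and their reading is None.
Of short_a, short_b, split_a only 2 to 3 are there at a start; the rules pass over those that are not, and their reading is None.
At some moment in a run one of lath_a, lath_b, lath_c, short_a, short_b, split_a may be knocked a few centimetres aside while the robot is not near it.
Once in a run the grip may slacken for a moment while it holds something.
It also fails if it takes over 200 s, if anything falls off the work surface, if the arm or the gripper's body presses on something with over 40 N, if the wrist force passes 120 N, or if a joint passes its speed limit or range.

## Robot

A 6-joint arm with a two-finger parallel gripper is mounted at the origin on the work surface. World frame = base frame: x ahead of the robot, y to its left, z up, the work surface at z = 0. Lengths are in m, angles in rad, forces in N, time in s.
With the tool pointing down it reaches from about 0.375 to 0.925 m from the base axis. Payload 5.7 kg.
Tool frame: the origin (TCP) lies midway between the tips of the shut fingers; the grasp point (between the pads) lies 19 mm behind it (env.grip_depth is the distance from the TCP to the grasp point, in m); z points along the fingers, y is the line along which they close (so a half turn about z gives the same grasp; the last joint's range is limited). The gripper opens to 85 mm and grips with 20 to 120 N. Pads are 22 mm wide; open, the fingers measure 114 mm over their backs; the gripper's body (76 mm by 85 mm) begins 54 mm behind the grasp point. The pads swing forward as they close: fully open they stand 13 mm farther back than shut.
Start: joints at [1.134, 0.359, 1.51, -0, 1.272, -0.115], TCP at [0.19, 0.569, 0.231] pointing down, gripper open.
Joint ranges: [-2.97, 2.97], [-1.01, 2.36], [0.21, 2.38], [-0.96, 4.11], [0.2, 2.71], [-2.98, 2.98]. Speed limits (rad/s): [2.39, 2.39, 3.14, 3.14, 3.14, 3.14].

## Interface

Orientations are given as a unit quaternion [x, y, z, w].
In Python, from station import env, viewer gives the robot as it stands. Calls block until the motion is done:
- env.move_to(position, orientation): joint-space move of the TCP to a pose.
- env.servo_line(position, rotation=None, v=0.15, f_stop=None): straight line of the TCP; rotation=None keeps the orientation; v is the mean speed in m/s. With f_stop (N) it stops when the force on the tool has changed by that much, and returns True; else False.
- env.set_joints(angles): joint-space move.
- env.grip(opening): opening from 0.0 (shut) to 1.0 (fully open); the grip force is fixed at half the most; returns when the fingers have stopped.
- env.wait(seconds).
- env.ik(position, orientation): joint angles nearest the present ones, or None.
- env.read_state(): the state.
- viewer.capture(name): name is "scene" or "top" or "wrist"; returns a dict with "color" (384x512x3 uint8, red, green, blue), "fx", "fy", "cx", "cy" (pixels), "camera_from_world" (4x4, takes a point from world to camera coordinates). Camera axes: x right, y down, z forward; pixel columns grow to the right and rows downward; lengths in m; the calibration is good to about 2 mm. A picture is of the moment at which its call begins. There is no depth.
A pose or a line that the arm cannot do raises env.Unreachable and nothing moves.
- env.sign_off(): hands the job in; it is judged then, once.
The state is a dict: "clock": time; "joint_pos": joint angles; "joint_velocities": joint speeds; "joint_torque": joint torques, N m; "position": TCP position; "orientation": TCP orientation; "force": force on the tool from outside, world axes, zero at the start; "ft_torque": the same for the moment, N m; "grip_width": opening from 0.0 (shut) to 1.0 (fully open); "grip_force": force on a finger pad.
Only numpy, scipy, OpenCV 4.12 (cv2) and the standard library are available. Lean on these libraries where they do the work, as an engineer would, in place of code of your own. Each camera call takes 0.05 s, during which the arm holds its last target. There are 200 camera calls.

## Working session

There is one attempt and no reset: what is moved stays moved. The work goes in short steps, each a Python script; the robot and the scene stay as the last script left them, time stands still between calls to the robot, and variables do not carry over. Pictures are saved under pics/ and viewed, at most 14 in all, crops included, and the job is handed in when it is done.

```bash
ls; mkdir -p pics
python3 - <<'E'
from station import env, viewer
import cv2, numpy as np, pickle
d={}
for n in("top","scene"):
    c=viewer.capture(n); d[n]=c
    cv2.imwrite(f"pics/{n}0.png",cv2.resize(c["color"][:,:,::-1],(800,600),interpolation=cv2.INTER_CUBIC))
    print(n,c["fx"],c["fy"],c["cx"],c["cy"],np.round(c["camera_from_world"],3).tolist())
pickle.dump(d,open("d0.pkl","wb"))
E
```

```text
pics
top 406.4016005573932 406.4016005573932 248.89383734572772 195.1329765876595 [[0.056, -0.998, -0.001, -0.091], [-0.976, -0.054, -0.211, 0.526], [0.211, 0.013, -0.977, 1.097], [0.0, 0.0, 0.0, 1.0]]
scene 410.31235257609904 410.31235257609904 255.71198966732635 195.02772071539684 [[-0.1, 0.995, 0.005, 0.125], [0.798, 0.083, -0.597, -0.369], [-0.595, -0.056, -0.802, 1.565], [0.0, 0.0, 0.0, 1.0]]
```

View pics/top0.png

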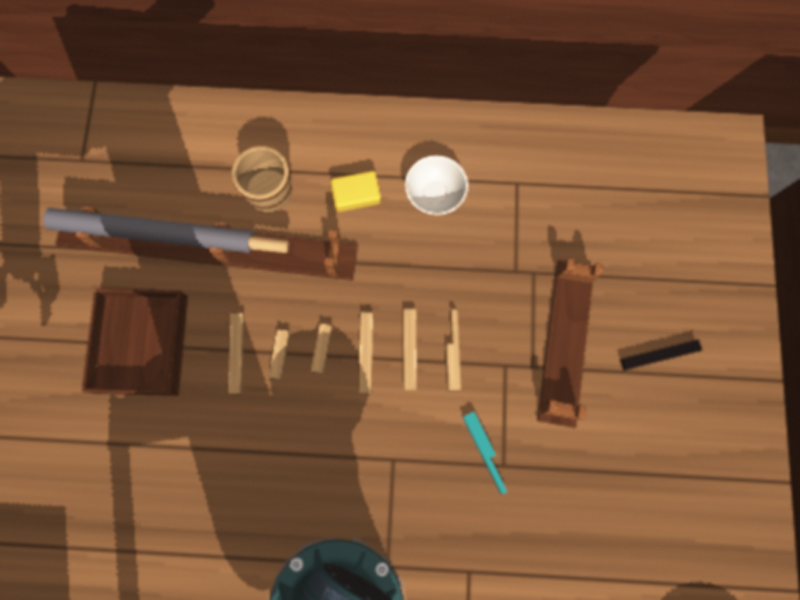

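View pics/scene0.png

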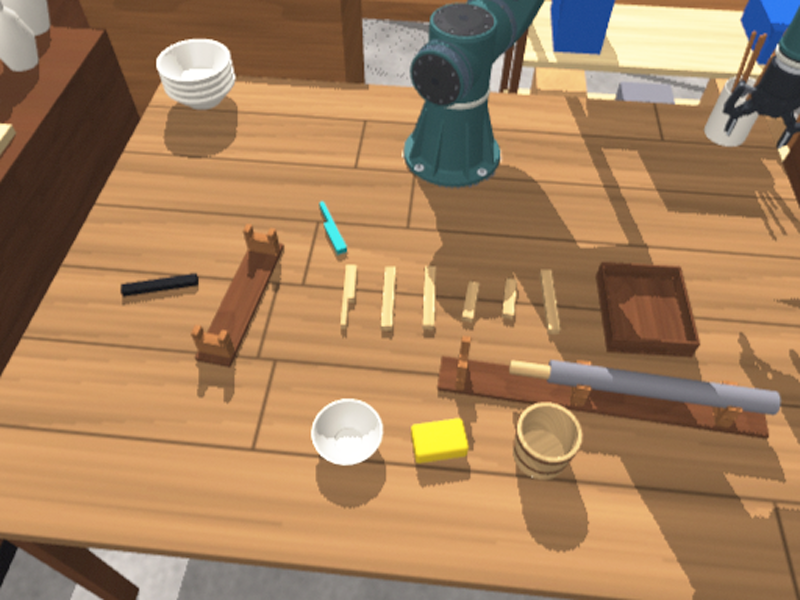

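Both views show six pale laths in a row. In the top picture (800x600) they are at (236,352) full, (280,350) short, (321,345) short, (366,348) full, (410,346) full and (454,347) split with a thin upper end. A turquoise split look-alike at (485,450) and a black bar at (660,350) are to be left alone. The tube mouth is at (250,242), the fork at (332,250), the stand at (567,345) and the tray at (135,342).

```bash
cat > h.py <<'E'
import numpy as np, cv2
from scipy.spatial.transform import Rotation as R
def ray(c,uv,z):
    M=c["camera_from_world"]; o=-M[:3,:3].T@M[:3,3]
    d=M[:3,:3].T@np.array([(uv[0]-c["cx"])/c["fx"],(uv[1]-c["cy"])/c["fy"],1])
    return (o+d*(z-o[2])/d[2])
def proj(c,p):
    q=c["camera_from_world"]@np.append(p,1); return np.array([c["fx"]*q[0]/q[2]+c["cx"],c["fy"]*q[1]/q[2]+c["cy"]])
def blobs(c,lo,hi,amin=25,roi=None):
    h=cv2.cvtColor(c["color"],cv2.COLOR_RGB2HSV); m=cv2.inRange(h,np.array(lo),np.array(hi))
    if roi: k=np.zeros_like(m); k[roi[1]:roi[3],roi[0]:roi[2]]=1; m=m*k
    cs,_=cv2.findContours(m,cv2.RETR_EXTERNAL,cv2.CHAIN_APPROX_NONE)
    return [q for q in cs if cv2.contourArea(q)>=amin],m
def rect(c,cnt,z):
    P=np.array([ray(c,p[0],z)[:2] for p in cnt])
    (x,y),(a,b),t=cv2.minAreaRect((P*1000).astype(np.float32))
    if a<b: a,b,t=b,a,t+90
    return np.array([x,y])/1000,a,b,(t+90)%180-90
def quat(yaw):  # tool down, closing axis (tool y) at world angle yaw
    y=np.array([np.cos(yaw),np.sin(yaw),0]); z=np.array([0,0,-1.]); x=np.cross(y,z)
    return R.from_matrix(np.c_[x,y,z]).as_quat()
E
python3 - <<'E'
from h import *; import pickle
d=pickle.load(open("d0.pkl","rb"))
t=d["top"];h=cv2.cvtColor(t["color"],cv2.COLOR_RGB2HSV)
f=.64
for n,p in dict(lathlit=(410,346),lathsh=(366,330),lathsh2=(236,340),rod=(270,245),tube=(160,230),board=(300,255),stand=(567,345),traywall=(180,340),trayfl=(135,340),bench=(430,330),bench2=(300,390),dark=(340,370)).items(): print(n,h[int(p[1]*f),int(p[0]*f)])
for n,c in d.items():
    roi=(140,185,310,260) if n=="top" else (205,160,370,220)
    cs,m=blobs(c,(17,60,100),(32,150,255),25,roi)
    cv2.imwrite(f"pics/m_{n}.png",m)
    for q in cs: print(n,q.reshape(-1,2).mean(0).round(),*[np.round(v,3) for v in rect(c,q,.016 if 1 else 0)])
a=t["color"][180:260,135:335,::-1]; b=d["scene"]["color"][160:220,205:370,::-1]
a=cv2.resize(a,(800,320),interpolation=cv2.INTER_CUBIC); b=cv2.resize(b,(770,280),interpolation=cv2.INTER_CUBIC); b=cv2.copyMakeBorder(b,0,0,0,30,0)
cv2.imwrite("pics/crop1.png",np.vstack([a,b]))
E
```

```text
lathlit [ 17 118 221]
lathsh [ 17 118 221]
lathsh2 [ 16 125 147]
rod [ 19 107 238]
tube [162  16  81]
board [ 10 159 104]
stand [ 10 161 100]
traywall [ 10 152  47]
trayfl [  9 160 102]
bench [ 13 140 167]
bench2 [ 13 141 103]
dark [ 13 140 102]
top [290. 234.] [ 0.432 -0.185] 80.768 17.219 5.45
top [179. 218.] [0.459 0.137] 39.879 16.823 -4.244
top [234. 220.] [ 0.464 -0.021] 111.028 21.035 -0.25
top [262. 224.] [ 0.458 -0.105] 143.006 20.233 2.883
scene [301. 193.] [0.458 0.062] 96.558 21.017 -6.663
scene [326. 191.] [0.441 0.14 ] 97.551 24.518 -6.121
scene [352. 193.] [0.441 0.22 ] 156.307 26.046 4.331
scene [274. 190.] [ 0.454 -0.021] 157.814 23.786 2.616
scene [248. 190.] [ 0.464 -0.102] 161.265 23.717 3.214
scene [222. 188.] [ 0.467 -0.182] 158.583 24.268 3.785
```

View pics/crop1.png

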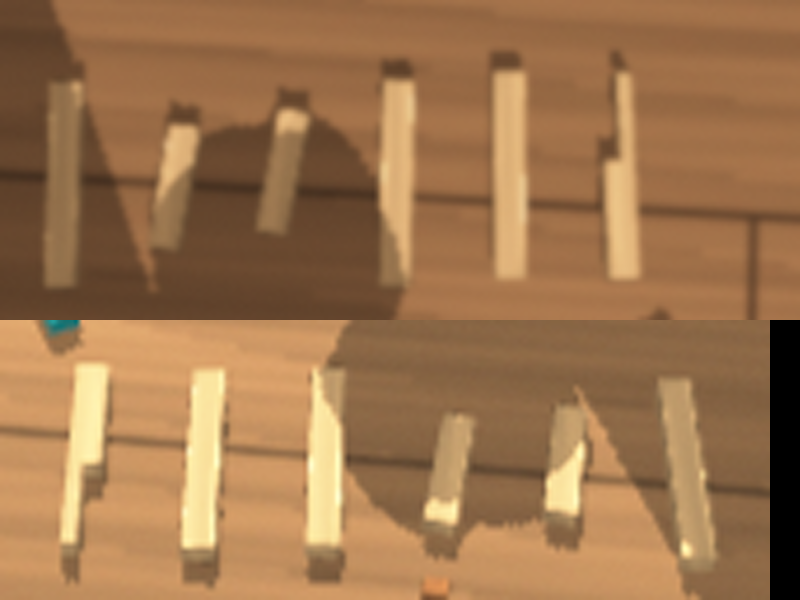

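The crop confirms three broken laths. In the top strip the shorts are at crop (175,185) and (283,170), clearly shorter than the three 150 mm bars at (63,185), (397,180) and (510,175). The pale stepped one at (622,175) is split_a. The turquoise one lies elsewhere and isn't meant.

Run:
```python
from h import *; import pickle
d=pickle.load(open("d0.pkl","rb"))
f=.64
for n,c in d.items():
    rois=dict(stand=((340,160,390,280),(125,140,185,235)),tray=((45,180,125,258),(375,160,450,232)),rack=((30,125,235,185),(275,215,500,285)))
    for k,r in rois.items():
        cs,m=blobs(c,(0,148,20),(11,255,150),60,r[n=="scene"])
        for q in cs: print(n,k,q.reshape(-1,2).min(0),q.reshape(-1,2).max(0),*[np.round(v,3) for v in rect(c,q,.045 if k=="tray" else .012)])
    cs,m=blobs(c,(100,5,50),(179,60,255),200,(20,125,180,175) if n=="top" else (340,220,510,270))
    for q in cs:
        print(n,"tube",*[np.round(v,3) for v in rect(c,q,.065)])
    cs,m=blobs(c,(17,60,130),(32,150,255),20,(155,145,190,165) if n=="top" else (322,225,356,245))
    for q in cs: print(n,"rod",q.reshape(-1,2).min(0),q.reshape(-1,2).max(0),*[np.round(v,3) for v in rect(c,q,.061)])
a=d["top"]["color"][125:185,30:235,::-1]; b=d["top"]["color"][155:285,335:400,::-1]; s=d["scene"]["color"][140:240,120:190,::-1]
A=cv2.resize(a,(800,234),interpolation=3);B=cv2.resize(b,(180,360),interpolation=3);S=cv2.resize(s,(252,360),interpolation=3)
t=d["scene"]["color"][205:275,270:370,::-1];T=cv2.resize(t,(368,258),interpolation=3)
T=cv2.copyMakeBorder(T,0,102,0,0,0)
cv2.imwrite("pics/crop2.png",np.vstack([A,np.hstack([B,S,T])]))
```

```text
top stand [345 167] [381 273] [ 0.49  -0.396] 307.986 74.242 -6.928
top tray [ 53 184] [119 252] [0.442 0.394] 193.965 172.802 1.957
top rack [ 36 149] [227 178] [0.64  0.298] 577.412 71.758 86.5
top tube [0.647 0.395] 383.84 36.861 86.369
top rod [160 153] [182 160] [0.631 0.169] 65.836 15.564 86.588
scene stand [134 170] [172 223] [ 0.513 -0.396] 196.638 65.644 -7.042
scene tray [394 188] [431 219] [0.483 0.393] 107.794 107.03 87.144
scene rack [470 264] [491 278] [0.673 0.559] 54.169 41.613 85.822
scene rack [439 259] [456 272] [0.665 0.476] 46.014 37.326 87.664
scene rack [300 232] [364 259] [0.636 0.156] 186.867 66.494 82.953
scene rack [281 229] [292 248] [0.626 0.027] 65.24 28.584 -3.367
scene tube [0.647 0.395] 389.038 45.544 86.376
scene rod [326 230] [351 241] [0.631 0.167] 68.992 27.206 86.264
```

View pics/crop2.png

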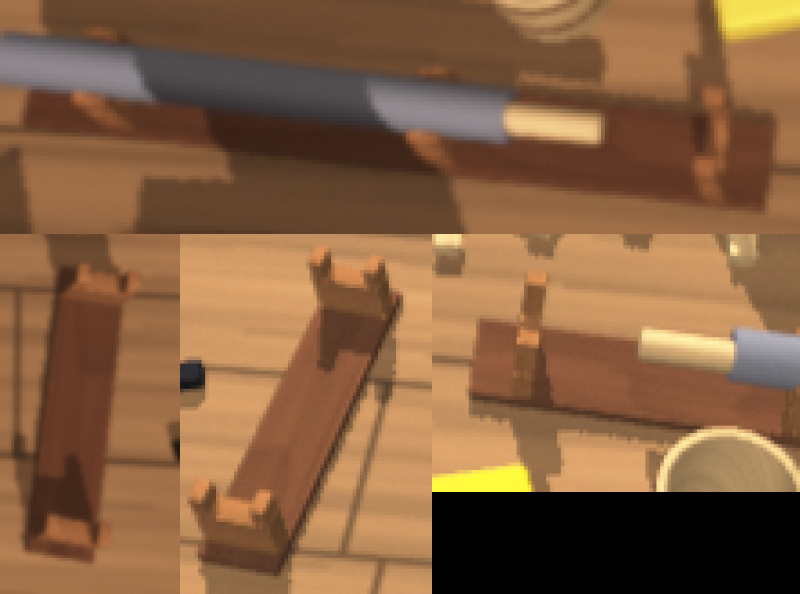

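The crop shows the rod sticking out about 70 mm, with the fork and the stand notches clear. Fitted poses: mouth (0.635, 0.205) with the rack's +y at 86.4°, stand centre (0.49, -0.396) at -7°, tray (0.443, 0.394). I'll start drawing the rod now.

```bash
cat >> h.py <<'E'
from station import env, viewer
TH=np.radians(86.4); U=-np.array([np.cos(TH),np.sin(TH)]); MOUTH=np.array([.635,.205])
def P(s,z): return np.append(MOUTH+U*s,z)
def rodout(tag):
    c=viewer.capture("top"); cs,m=blobs(c,(16,50,110),(32,140,255),15,(155,140,340,190))
    for q in cs:
        w=np.array([ray(c,p[0],.059)[:2] for p in q]); s=(w-MOUTH)@U
        print(tag,"blob s",s.min().round(3),s.max().round(3))
    return c
def st():
    s=env.read_state(); return round(s["clock"],1),np.round(s["position"],3),round(s["grip_width"],3),round(s["grip_force"],1),np.round(s["force"],1)
E
python3 - <<'E'
from h import *
for y in(TH-np.pi/2,TH+np.pi/2):
    for s in(25,120,260): 
        j=env.ik(P(s/1000,.043),quat(y)); print(None if j is None else np.round(j,2))
    for a in(-7,83,173,263):
        j=env.ik([.49,-.396,.044],quat(np.radians(a))); print(' ',a,None if j is None else np.round(j,2))
q=quat(TH-np.pi/2)
env.move_to(P(.025,.2),q); env.grip(.6)
env.servo_line(P(.025,.043)); env.grip(0); print(st())
env.servo_line(P(.120,.043),v=.08); print(st())
c=rodout("1"); cv2.imwrite("pics/p1.png",cv2.resize(c["color"][110:210,120:320,::-1],(800,400),interpolation=3))
E
```

```text
[ 0.17  0.64  1.54 -0.    0.96  0.23]
[ 0.03  0.61  1.61 -0.    0.92  0.09]
[-0.2   0.6   1.63 -0.    0.91 -0.14]
  -7 [-0.79  0.61  1.61 -0.    0.92 -0.67]
  83 [-0.79  0.61  1.61 -0.    0.92 -2.24]
  173 [-0.79  0.61  1.61 -0.    0.92  2.47]
  263 [-0.79  0.61  1.61 -0.    0.92  0.9 ]
[ 0.17  0.64  1.54 -0.    0.96 -2.91]
None
None
  -7 [-0.79  0.61  1.61 -0.    0.92 -0.67]
  83 [-0.79  0.61  1.61 -0.    0.92 -2.24]
  173 [-0.79  0.61  1.61 -0.    0.92  2.47]
  263 [-0.79  0.61  1.61 -0.    0.92  0.9 ]
(4.2, array([0.634, 0.18 , 0.044]), 0.261, 58.5, array([-0.2, -0.5,  5.3]))
(5.5, array([0.627, 0.085, 0.043]), 0.257, 58.6, array([ 1.5, -2.3,  2.2]))
1 blob s 0.128 0.168
```

View pics/p1.png

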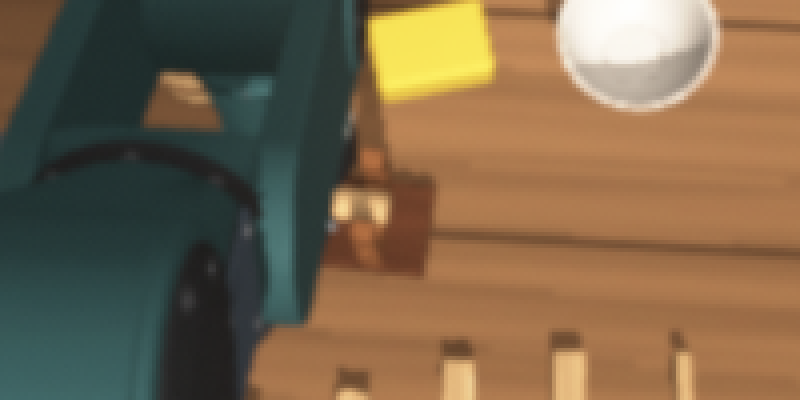

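The rod end is now through the fork at crop (390,207), with about 168 mm out as planned. I'll continue hand over hand.

Run:
```python
from h import *
def regrip(s0,s1):
    env.grip(.6); env.servo_line(P(s0,.043),v=.15); env.grip(0); a=st()[2:4]
    hit=env.servo_line(P(s1,.043),v=.08,f_stop=25); print(s0,s1,hit,a,st()); return rodout("end")
regrip(.022,.120)
c=regrip(.022,.092)
cv2.imwrite("pics/p2.png",cv2.resize(c["color"][110:210,120:320,::-1],(800,400),interpolation=3))
```

```text
0.022 0.12 False (0.264, 58.6) (8.5, array([0.627, 0.086, 0.043]), 0.256, 58.7, array([ 0.7, -0.8, -0.2]))
end blob s 0.127 0.266
0.022 0.092 False (0.258, 58.7) (11.2, array([0.629, 0.113, 0.043]), 0.261, 58.7, array([ 0.3,  0.4, -1.3]))
end blob s 0.099 0.333
```

Run:
```python
from h import *
env.grip(.6); env.servo_line(P(.092,.16),v=.2); env.servo_line(P(.178,.16),v=.2); env.servo_line(P(.178,.041),v=.12)
env.grip(0); print(st())
print(env.servo_line(P(.270,.042),v=.08,f_stop=25),st())
c=rodout("end")
cv2.imwrite("pics/p3.png",cv2.resize(c["color"][110:210,120:320,::-1],(800,400),interpolation=3))
```

```text
(14.4, array([0.625, 0.027, 0.042]), 0.257, 58.6, array([-0.3, -0.6,  4.8]))
False (15.7, array([ 0.618, -0.064,  0.042]), 0.26, 58.7, array([-0.4, -1. , -2.1]))
end blob s 0.315 0.425
end blob s 0.058 0.088
end blob s 0.023 0.046
```

View pics/p3.png

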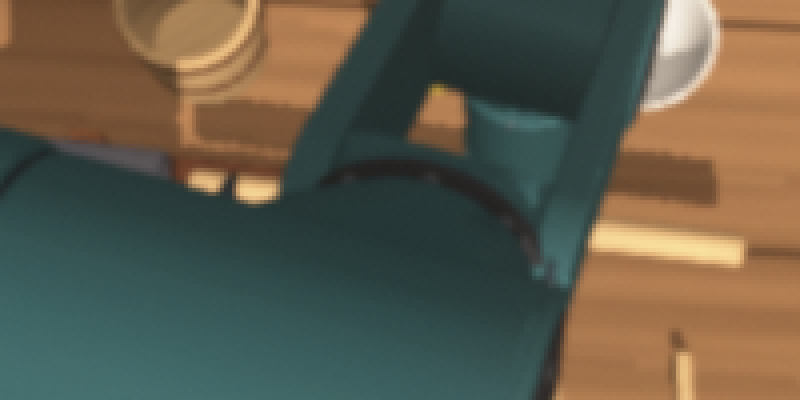

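The rod is clear of the tube: its rear end is about 23 mm in front of the mouth at crop (190,180), and the front end is at (743,250). I'll lift it and carry it to just above the stand, then check before lowering.

```bash
cat >> h.py <<'E'
SC=np.array([.490,-.396]); SA=np.radians(-7); SU=np.array([np.cos(SA),np.sin(SA)])
def rodstand(z,tag,save=None):
    for n,roi in(("top",(300,120,420,300)),("scene",(100,110,210,250))):
        c=viewer.capture(n); cs,m=blobs(c,(16,50,110),(32,140,255),15,roi)
        for q in cs:
            w=np.array([ray(c,p[0],z)[:2] for p in q])-SC; s=w@SU; l=w@np.array([-SU[1],SU[0]])
            k=np.polyfit(s,l,1); print(tag,n,"along",s.min().round(3),s.max().round(3),"lat@s=±.13",np.polyval(k,[-.13,.13]).round(4))
        if save: cv2.imwrite(f"pics/{save}_{n}.png",cv2.resize(c["color"][roi[1]:roi[3],roi[0]:roi[2],::-1],None,fx=2.5,fy=2.5,interpolation=3))
E
python3 - <<'E'
from h import *
env.servo_line(P(.270,.24),v=.15); print(st())
q=quat(np.radians(-97)); g=SC-.046*SU
env.servo_line(np.append(g,.24),q,v=.15); print(st())
env.servo_line(np.append(g,.105),v=.12); print(st())
rodstand(.1215,"above","a")
a=cv2.imread("pics/a_top.png");b=cv2.imread("pics/a_scene.png");H=max(a.shape[0],b.shape[0])
cv2.imwrite("pics/a.png",np.hstack([cv2.copyMakeBorder(i,0,H-i.shape[0],0,0,0) for i in(a,b)]))
E
```

```text
(17.2, array([ 0.617, -0.064,  0.239]), 0.259, 58.7, array([ 0.6,  0.9, -1.2]))
(19.9, array([ 0.445, -0.39 ,  0.24 ]), 0.263, 58.7, array([-0.4, -1.3, -1.2]))
(21.1, array([ 0.445, -0.391,  0.106]), 0.259, 58.7, array([-0.5, -0.3, -1.8]))
above top along 0.015 0.202 lat@s=±.13 [ 0.0008 -0.0038]
above scene along -0.069 -0.051 lat@s=±.13 [0.1238 0.0725]
above scene along -0.072 0.201 lat@s=±.13 [-0.0035 -0.0018]
above scene along -0.211 -0.13 lat@s=±.13 [0.0029 0.0185]
```

View pics/a.png

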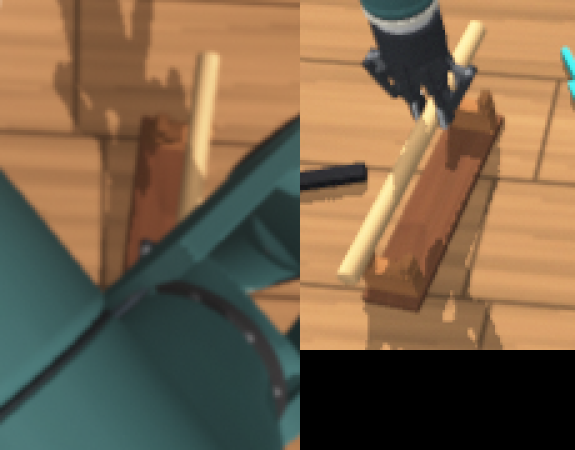

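Held about 60 mm above the stand, the rod reads within 3 mm of centre laterally and 4–5 mm lengthwise. The scene crop shows the ends at (470,30) and (350,275). I'll nudge it 4 mm and lower it onto force contact.

Run:
```python
from h import *
g=SC-.042*SU+.0015*np.array([-SU[1],SU[0]])
env.servo_line(np.append(g,.095),v=.1)
print(env.servo_line(np.append(g,.042),v=.04,f_stop=8),st())
rodstand(.062,"low","b")
a=cv2.imread("pics/b_top.png");b=cv2.imread("pics/b_scene.png");H=max(a.shape[0],b.shape[0])
cv2.imwrite("pics/b.png",np.hstack([cv2.copyMakeBorder(i,0,H-i.shape[0],0,0,0) for i in(a,b)]))
```

```text
True (22.6, array([ 0.448, -0.389,  0.047]), 0.26, 59.6, array([-0.2,  1.1,  5.4]))
low top along 0.023 0.205 lat@s=±.13 [ 0.0051 -0.0007]
low scene along -0.065 0.206 lat@s=±.13 [-0.0021  0.001 ]
low scene along -0.122 -0.092 lat@s=±.13 [0.1333 0.1901]
low scene along -0.119 -0.1 lat@s=±.13 [0.0821 0.1149]
low scene along -0.212 -0.121 lat@s=±.13 [0.0044 0.0235]
```

View pics/b.png

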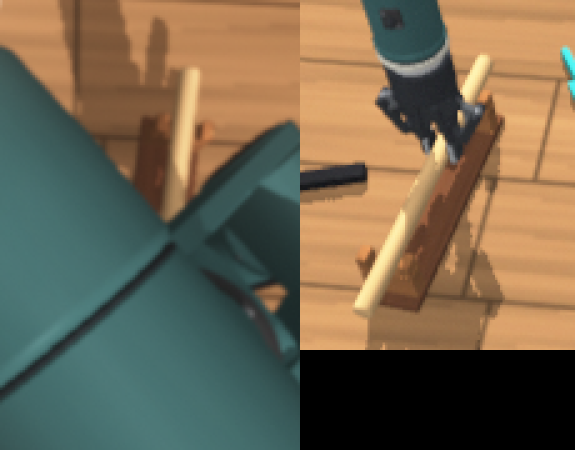

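The rod sits between the cheeks at both posts: at the lower post, crop (360,290), and at the upper post near (475,90). Contact came at the expected height. I'll release, retreat, check it, and re-measure the laths at the same time.

```bash
cat >> h.py <<'E'
def laths(tag="L"):
    out=[]
    for n,roi in(("top",(135,165,330,285)),("scene",(195,145,375,225))):
        c=viewer.capture(n); h=cv2.cvtColor(c["color"],cv2.COLOR_RGB2HSV)
        cs,m=blobs(c,(15,50,110),(32,131,255),30,roi)
        for q in cs: print(tag,n,q.reshape(-1,2).mean(0).round(),*[np.round(v,3) for v in rect(c,q,.016)])
E
python3 - <<'E'
from h import *
p=env.read_state()["position"]
env.grip(.6); env.servo_line([p[0],p[1],.2],v=.15); env.move_to([.2,-.45,.3],quat(np.radians(-97))); print(st())
rodstand(.062,"rel"); laths()
a=viewer.capture("top")["color"]; b=viewer.capture("scene")["color"]
cv2.imwrite("pics/c.png",np.vstack([cv2.resize(a[140:300,130:410,::-1],(525,300),interpolation=3),cv2.resize(b[120:280,100:380,::-1],(525,300),interpolation=3)]))
E
```

```text
(25.3, array([ 0.201, -0.45 ,  0.299]), 0.601, 0.0, array([ 0.2, -0.2, -0.4]))
rel top along -0.198 0.109 lat@s=±.13 [ 0.0002 -0.0005]
rel top along 0.113 0.202 lat@s=±.13 [-0.0037 -0.0018]
rel scene along -0.211 0.206 lat@s=±.13 [0.0011 0.0016]
L top [178. 226.] [0.436 0.138] 90.837 24.112 -5.201
L top [205. 223.] [0.452 0.061] 89.354 23.445 -6.662
L top [256. 230.] [ 0.437 -0.086] 147.733 26.262 3.121
L top [234. 225.] [ 0.448 -0.021] 148.582 26.085 3.507
L top [150. 226.] [0.434 0.218] 151.987 25.996 5.975
L top [290. 224.] [ 0.463 -0.182] 148.995 25.61 4.432
L scene [199. 215.] [ 0.571 -0.234] 47.908 32.682 10.8
L scene [276. 187.] [0.42  0.012] 599.77 319.029 -83.971
```

View pics/c.png

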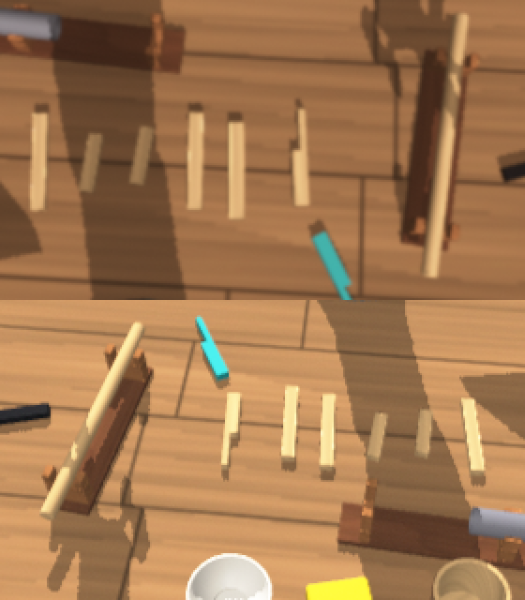

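The rod rests in both notches, centred to about 2 mm. The bench view shows that one sound lath, top crop (236,168), was knocked about 2 cm sideways. It is sound, so I'll leave it. The broken pieces are still the shorts at (.436,.138) and (.452,.061) and the split at (.463,-.182), whose thin end points away from the robot.

```bash
cat >> h.py <<'E'
TC=np.array([.444,.400])
def pick_place(xy,ang,off,dy):
    """off: grip point along lath's x from its centre; dy: slot in tray"""
    a=np.radians(ang); p=np.array(xy)+off*np.array([np.cos(a),np.sin(a)]); q=quat(a-np.pi/2)
    env.move_to(np.append(p,.15),q); env.grip(.6); env.servo_line(np.append(p,.03),v=.15)
    hit=env.servo_line(np.append(p,.003),v=.05,f_stop=15); env.grip(0); w0=st()
    env.servo_line(np.append(p,.15),v=.12); print(hit,w0,st()[2:4])
    if env.read_state()["grip_width"]<.2: print("LOST at lift"); return False
    t=np.radians(2); g=TC+np.array([off,dy]); qt=quat(t-np.pi/2)
    env.servo_line(np.append(g,.15),qt,v=.25); env.servo_line(np.append(g,.016),v=.1,f_stop=15)
    s=st(); env.grip(.4); env.servo_line(np.append(g,.16),v=.15); print("placed",s)
    return s[2]>.2
E
python3 - <<'E'
from h import *
pick_place((.436,.139),-5.2,0,.045) and pick_place((.452,.062),-6.7,0,-.045)
env.move_to([.2,-.45,.3],quat(np.radians(-97))); laths()
a=viewer.capture("top"); b=viewer.capture("scene")["color"]; a=a["color"]
cv2.imwrite("pics/e.png",np.vstack([cv2.resize(a[170:270,40:340,::-1],(780,260),interpolation=3),cv2.resize(b[140:240,190:490,::-1],(780,260),interpolation=3)]))
E
```

```text
False (30.2, array([0.436, 0.139, 0.003]), 0.238, 59.4, array([-1.3, -0.4,  7.2])) (0.239, 58.7)
placed (34.4, array([0.444, 0.445, 0.017]), 0.238, 58.7, array([ 0.4,  0.1, -0.9]))
False (39.6, array([0.452, 0.062, 0.003]), 0.239, 59.4, array([-0.9, -0.3,  6.4])) (0.236, 58.7)
placed (43.8, array([0.444, 0.355, 0.017]), 0.239, 58.7, array([-0.3, -0.3, -0.1]))
L top [256. 230.] [ 0.437 -0.086] 147.733 26.276 3.121
L top [150. 226.] [0.434 0.218] 151.987 26.023 5.975
L top [234. 225.] [ 0.45  -0.021] 151.54 26.085 3.507
L top [290. 225.] [ 0.463 -0.182] 148.98 25.391 4.321
L scene [309. 146.] [0.262 0.08 ] 82.425 18.54 -83.976
L scene [294. 186.] [0.419 0.016] 592.31 319.031 -84.061
L scene [203. 150.] [ 0.316 -0.272] 56.892 40.198 30.254
```

View pics/e.png

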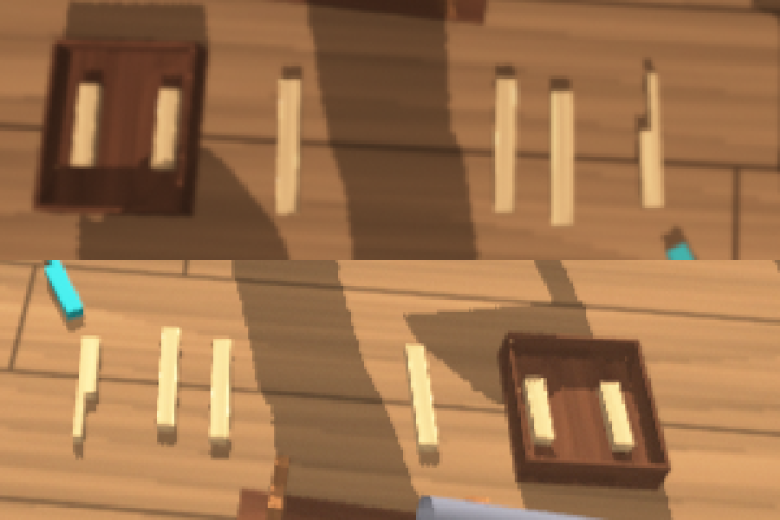

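Both shorts lie flat in the tray at crop (85,125) and (167,127). The pale split_a at (652,140), with its thin end at the top, is still in place and goes in next.

Run:
```python
from h import *
pick_place((.463,-.182),4.4,-.015,0)
env.move_to([.2,-.45,.3],quat(np.radians(-97))); env.wait(.5); print(st()); rodstand(.062,"fin"); laths()
a=viewer.capture("top")["color"]; b=viewer.capture("scene")["color"]
cv2.imwrite("pics/f.png",np.vstack([cv2.resize(a[90:290,30:470,::-1],(660,300),interpolation=3),cv2.resize(b[110:310,60:500,::-1],(660,300),interpolation=3)]))
```

```text
False (52.1, array([ 0.448, -0.183,  0.003]), 0.236, 59.3, array([-1.2, -0.4,  6.3])) (0.237, 58.7)
placed (57.5, array([0.429, 0.4  , 0.017]), 0.236, 58.7, array([ 0.2, -0.8,  0.2]))
(62.5, array([ 0.2 , -0.45,  0.3 ]), 0.399, 0.0, array([-0.1, -0.2,  0.3]))
fin top along -0.199 0.038 lat@s=±.13 [0.0001 0.0006]
fin top along 0.062 0.203 lat@s=±.13 [ 0.0021 -0.0004]
fin scene along -0.211 0.206 lat@s=±.13 [0.001  0.0016]
L top [256. 230.] [ 0.439 -0.086] 150.696 26.248 3.121
L top [234. 226.] [ 0.448 -0.021] 148.582 26.099 3.507
L top [150. 226.] [0.434 0.218] 151.987 26.01 5.975
L scene [271. 185.] [0.42  0.015] 596.39 318.959 -83.971
```

View pics/f.png

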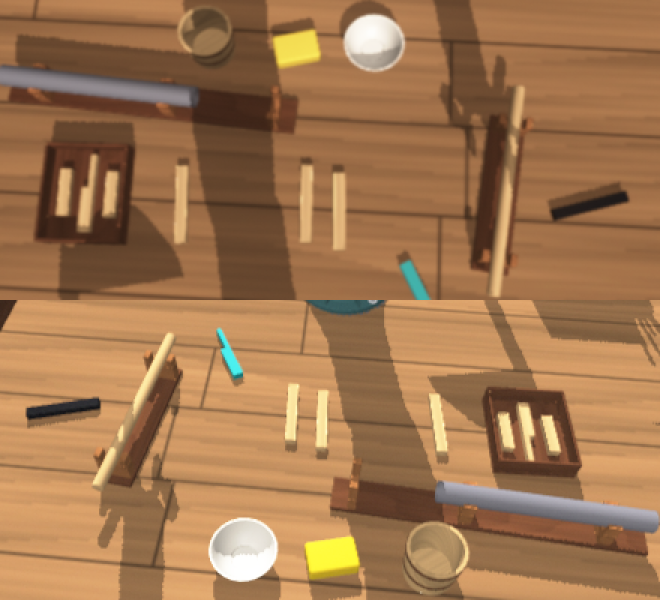

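All three broken laths are in the tray at crop (65–110,190). The rod is in both notches at (508,190), and the sound laths, bowl, sponge, pail and look-alikes are in place. I'm handing the job in.

```bash
python3 -c "
from station import env
print(env.sign_off())"
```

```text
the job is handed in; nothing more can be done
None
```

Handed in at about 63 s: the rod lies centred in both stand notches, the two short laths and the split lath are in the tray, and I touched nothing else; one sound lath was knocked about 2 cm during the run, and I left it where it lay.

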